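Seat the infeed board of a leather splitting machine and close its catch

TASK

The infeed board of the splitting machine has been drawn back on its rails for cleaning. Using only the fingertips, push it gently along the rails towards the feed roller until you feel it drop into its locating notches and lie flat, level with the bed plate; then push the catch with the red knob round over the edge of the board as far as it goes. Do not lift or tip the board, do not ram it, and leave the tools and other things around it where they are.

Things in the scene. Friction and masses are not known exactly. Their poses are not given: they have to be found in the camera images.
- splitter: Grey bench splitting machine, fixed; place and heading vary. Origin on the table under the centre of the board when home; +x = feed direction (the way to push the board), +y left, +z up. Sizes in its frame, mm: base slab 22 high, x -165 to 270, y +-160; steel bed plate from x = 80, top 67 high; copper roller at x = 130; end castings x 70 to 270, |y| 160 to 250, up to 240 high.
- board_home (a point): Point of the splitter where the middle of the board's top lies when home (67 mm high). Rails along splitter x from -165 to 80 mm, |y| 86 to 116, tops 50 high, each with two notches 28 long and 7 deep centred at x = +-58. Side guides |y| 116 to 125, 66 high. Between the rails only the base slab.
- board: Loose plywood board, 150 (x, feed direction) x 230 (y) x 16 mm, 0.5 to 1 kg. Origin: centre of its flat underside. Four 8 mm nylon feet at x = +-58, y = +-100 ride on the rails. At the start 45 to 85 mm behind home, underside 58 mm above the table; home: feet 7 mm down in the notches, underside 51, top 67, level with the bed plate, centre within 4 mm of home. Slides at 1 to 4 N; once home it is stopped.
- board_rear (a point): Centre of the board's rear end face (the face to push, 230 wide x 16 mm high), 75 mm behind the board's centre and 8 mm above its underside; moves with the board.
- catch (a joint): Swing catch right of the board, rad: 0 = open, bar pointing back (splitter -x); grows clockwise from above; 1.57 = closed, bar to splitter +y over the board's edge; stop at 1.6. Starts at 0 to 0.25; light friction (1 to 2 N at the knob), stays where left. Bar 14 wide, 8 thick, reaching 69 mm from the pivot, underside 69.5 mm above the table: it passes over the board only when that is home.
- catch_pivot (a point): Pivot axis of the catch, at x = -30, y = -145, 73.5 mm high in the splitter frame; fixed to the splitter.
- catch_knob (a point): Middle of the catch's red upright knob, 16 mm diameter, from 77.5 to 105.5 mm above the table, 60 mm from the pivot axis; moves with the bar.
- oil_bottle: Yellow oil bottle with red cap, 48 mm diameter, 130 high, standing on the table left of the machine. Origin under its centre. Leave alone.
- gauge: Hand thickness gauge with a 54 mm black and white dial and an aluminium C frame, about 90 x 115 mm, 18 high, lying on the table left of the rails. Leave alone.
- rivet_tub: Blue open tub, 110 x 80 x 45 high, on the table to the left. Leave alone.
- whetstone: Grey whetstone on a dark wooden base, 150 x 50 x 28 high, on the table right of the machine. Leave alone.
- screwdriver: Screwdriver with orange handle lying on the table to the right. Leave alone.
- brush: Brush 160 mm long with a wooden handle, lying on the table to the right. Leave alone.

How it is judged:
By the outcome, as a careful person would: the job done as asked, in the order asked, and still so for the second after the job is handed in, with the robot touching nothing.
It also fails if it takes over 51 s, if anything falls off the work surface, if the arm or the gripper's body presses on something with over 40 N, if the wrist force passes 120 N, or if a joint passes its speed limit or range.

ROBOT

A 7-joint arm with a two-finger parallel gripper is mounted at the origin on the work surface. World frame = base frame: x ahead of the robot, y to its left, z up, the work surface at z = 0. Lengths are in mm, angles in rad, forces in N, time in s.
With the tool pointing down it reaches from about 400 to 925 mm from the base axis. Payload 4.1 kg.
Tool frame: the origin (TCP) lies on the centre line of the jaws, within the pads' length; the fingertips stand ahead of it and the grasp point (between the pads) lies 8 mm behind it (ctrl.tip_extent is the z of the fingertips in the tool frame, in mm); z points along the fingers, y is the line along which they close (so a half turn about z gives the same grasp; the last joint's range is limited). The gripper opens to 85 mm and grips with 20 to 120 N. Pads are 22 mm wide; open, the fingers measure 114 mm over their backs; the gripper's body (76 mm by 85 mm) begins 54 mm behind the grasp point. The pads swing forward as they close: fully open they stand 13 mm farther back than shut.
Start: joints at [-1.39, 0.398, 0.045, 1.537, -0.019, 1.207, -0.051], TCP at [179.483, 624.762, 242.347] pointing down, gripper open.
Joint ranges: [-2.82, 2.82], [-0.49, 2.23], [-1.37, 1.46], [0, 2.46], [-1.36, 4.5], [0.23, 2], [-2.94, 2.94]. Speed limits (rad/s): [2.57, 2.57, 3.14, 3.14, 3.14, 3.14, 3.14].

INTERFACE

Orientations are given as a rotation vector (axis times angle).
In Python, from cell import ctrl gives the robot as it stands.
- The arm moves only by the tool move_arm, never from a script. Its argument "steps" is a list that holds one entry, the list of rows, each a list of 7 numbers: the finger opening in cm, from 0 to 8.54, then the shift along the tool's x, y, z in cm, then the turn, a rotation vector about the tool's x, y, z in degrees. In form: [[[fingers, dx, dy, dz, rx, ry, rz], ...]]. A call has 1 to 20 rows; each row is the pose to reach, as a shift and turn from the pose commanded when the call began, along the tool's axes at that moment; what a row does not reach only later rows make up. A row lasts 1/10 s, in which the tool goes at most 50 mm and 8.59 degrees, less where a joint would pass 70% of its speed; a pose out of reach is approached as far as the arm can. A call with a gripper value outside its range is refused whole. The fingers move at their own pace and stop on an object; the grip force is fixed at half the most. Time passes only in rows, so rows that repeat a pose let the fingers close. It gives the time, the measured TCP pose, the force, the opening and the grip force at its end, in the units of the state.
- ctrl.state(): the state, without advancing time (a new reading comes with each control period).
- ctrl.snapshot(name): name is "side" or "top" or "wrist"; returns a dict with "image" (480x640x3 uint8, blue, green, red), "fovy" (degrees; the focal length in pixels is half the picture's height over the tangent of half this angle, whatever the lens; pixels are square), "cx", "cy" (the principal point, pixels), "T" (4x4, takes a point from camera to world coordinates); the wrist camera has in their place "mount" (4x4, takes a point from camera to tool coordinates, whose origin is the TCP and whose axes are the flange's). Camera axes: x right, y up, looking along -z (the intrinsics and any distortion apply to the point x, -y, -z); pixel columns grow to the right and rows downward; lengths in mm; the calibration is good to about 2 mm. A picture is of the moment at which its call begins: read the wrist's pose just before it. There is no depth.
- ctrl.finish_job(): hands the job in; it is judged then, once.
The state is a dict: "clock": time; "q": joint angles; "qvel": joint speeds; "joint_torque": joint torques, N m; "ee_pos": TCP position; "eef_rot": TCP orientation; "ft_force": force on the tool from outside, world axes, zero at the start; "torque": the same for the moment, N m; "gripper_width": finger opening in mm; "grip_force": force on a finger pad.
Only numpy, scipy, OpenCV 4.12 (cv2) and the standard library are available. Lean on these libraries where they do the work, as an engineer would, in place of code of your own. Each camera call takes 0.05 s, during which the arm holds its last target. There are 200 camera calls.

## Working session

There is one attempt and no reset: what is moved stays moved. The work goes in short steps, Python scripts to look and compute and a tool call to move; the robot and the scene stay as the last step left them, time stands still between calls to the robot, and variables do not carry over. Pictures are saved under pics/ and viewed, at most 10 in all, crops included, and the job is handed in when it is done.

Besides the shell and the picture viewer there is one more tool, called after "Request:" in YAML: its name, and indented under it one key for each argument. move_arm: Moves the arm, as the interface text tells. Its arguments: {"type":"object","properties":{"steps":{"type":"array"}},"required":["steps"]}

```bash
ls; mkdir -p pics; python3 - <<'E'
from cell import ctrl
import cv2,numpy as np
np.set_printoptions(precision=3,suppress=True)
s=ctrl.state();print(s['clock'],s['ee_pos'],s['eef_rot'],s['gripper_width'],ctrl.tip_extent)
for n in("side","top"):
    d=ctrl.snapshot(n);cv2.imwrite(f"pics/{n}0.png",d["image"]);print(n,{k:v for k,v in d.items() if k!="image"})
E
```

```text
pics
0.0 [179.3   624.126 241.242] [-0.438 -3.111  0.003] 85.44973390980161 11.0
side {'fovy': 52.25769415320712, 'cx': 321.6521227629544, 'cy': 246.79009803498369, 'T': array([[ -0.91 ,   0.272,  -0.314, 265.327],
       [ -0.415,  -0.612,   0.673, 661.251],
       [ -0.009,   0.742,   0.67 , 762.737],
       [  0.   ,   0.   ,   0.   ,   1.   ]])}
top {'fovy': 46.30396831003628, 'cx': 329.4425633880046, 'cy': 236.8740209186594, 'T': array([[  -0.005,    0.99 ,   -0.139,  402.113],
       [  -1.   ,   -0.003,    0.011,    6.375],
       [   0.011,    0.139,    0.99 , 1362.846],
       [   0.   ,    0.   ,    0.   ,    1.   ]])}
```

View pics/side0.png

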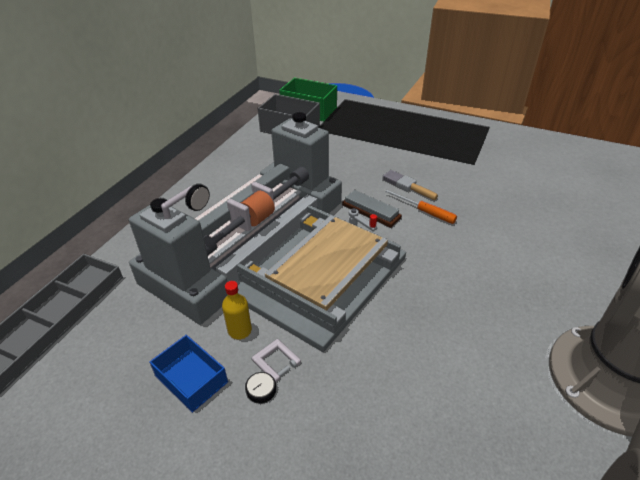

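View pics/top0.png

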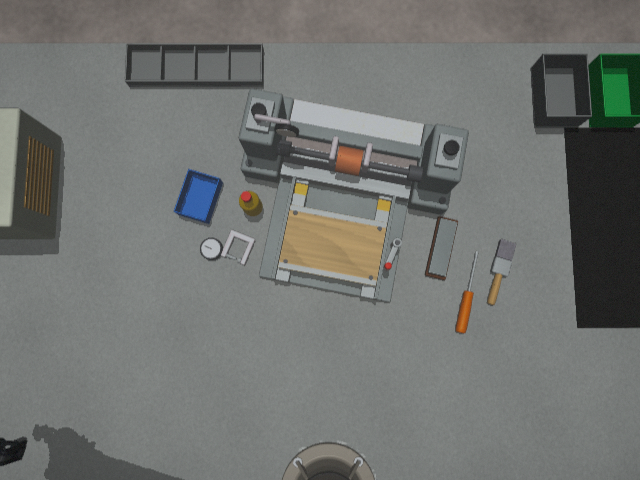

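Side view: board near (328,260), catch knob at (373,220). Top view: board spans (280..385, 207..283), knob at (388,266), and the machine's heading is turned slightly clockwise. Next I measure by colour and zoom in.

```bash
cat > h.py <<'E'
import numpy as np,cv2
np.set_printoptions(precision=2,suppress=True)
def ray(d,u,v,T=None):
    T=d["T"] if T is None else T
    f=240/np.tan(np.radians(d["fovy"]/2))
    r=T[:3,:3]@np.array([(u-d["cx"])/f,-(v-d["cy"])/f,-1]);return T[:3,3],r
def onz(d,u,v,z,T=None):
    o,r=ray(d,u,v,T);return o+r*(z-o[2])/r[2]
def proj(d,p,T=None):
    T=d["T"] if T is None else T
    f=240/np.tan(np.radians(d["fovy"]/2));c=np.linalg.inv(T)@np.r_[p,1]
    return np.array([d["cx"]+f*c[0]/-c[2],d["cy"]-f*c[1]/-c[2]])
def blobs(img,lo,hi,amin):
    m=cv2.inRange(cv2.cvtColor(img,cv2.COLOR_BGR2HSV),lo,hi)
    return [c for c in cv2.findContours(m,0,2)[0] if cv2.contourArea(c)>amin]
E
python3 - <<'E'
from cell import ctrl
from h import *
for n in("top","side"):
    d=ctrl.snapshot(n);im=d["image"]
    for c in blobs(im,(8,50,100),(25,170,255),400):
        r=cv2.minAreaRect(c);b=cv2.boxPoints(r);print(n,"wood",cv2.contourArea(c));print(np.array([np.r_[q,onz(d,*q,74)[:2]] for q in b]))
    for h in((0,150,100),(172,150,100)):
      for c in blobs(im,h,(h[0]+6,255,255),8):
        m=cv2.moments(c);q=(m['m10']/m['m00'],m['m01']/m['m00']);print(n,"red",m['m00'],q,onz(d,*q,105.5 if n=="top" else 92))
    if n=="top": cv2.imwrite("pics/top_z.png",cv2.resize(im[170:310,230:420],None,fx=4,fy=4,interpolation=2))
E
```

```text
top wood 5036.5
[[ 278.43  260.91  527.59  109.68]
 [ 288.64  208.71  649.78   86.84]
 [ 386.63  227.88  603.8  -141.24]
 [ 376.42  280.08  482.57 -115.47]]
top wood 540.5
[[334.08 168.62 745.71 -19.77]
 [338.81 144.96 803.38 -31.34]
 [363.42 149.88 791.23 -89.66]
 [358.69 173.54 733.68 -77.74]]
top red 22.0 (387.5681818181818, 265.59090909090907) [ 513.05 -138.12  105.5 ]
top red 61.0 (245.49180327868854, 196.0710382513661) [673.33 183.43 105.5 ]
side wood 4504.0
[[ 264.51  274.6   657.41   90.27]
 [ 328.97  194.91  648.84 -205.19]
 [ 381.49  237.4   483.46 -109.87]
 [ 317.03  317.09  516.8   145.99]]
side wood 428.5
[[ 240.38  200.97  829.55  -99.09]
 [ 264.35  186.59  806.82 -172.97]
 [ 275.47  205.12  746.29 -118.33]
 [ 251.5   219.5   770.05  -49.66]]
side wood 1072.0
[[  400.72   100.31   646.38  -754.49]
 [  407.44    68.5    701.05 -1002.58]
 [  529.12    94.21   285.84  -958.04]
 [  522.41   126.02   276.53  -735.2 ]]
side wood 1527.5
[[  433.       0.     830.76 -1829.8 ]
 [  551.       0.     322.53 -2041.58]
 [  551.      19.     295.36 -1754.6 ]
 [  433.      19.     758.51 -1559.58]]
side red 91.5 (230.73224043715848, 285.5391621129326) [691.11 156.49  92.  ]
side red 30.0 (372.71666666666664, 216.97777777777776) [ 517.99 -146.51   92.  ]
```

View pics/top_z.png

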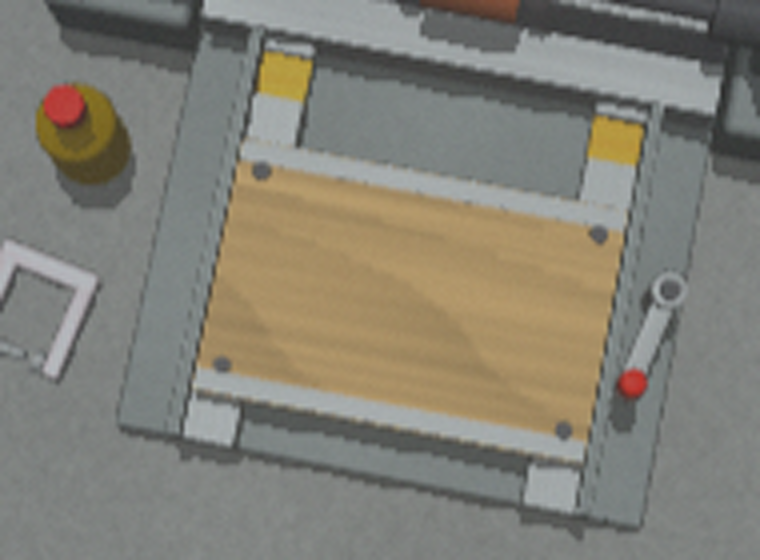

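Zoom: board corners at (240,150), (624,220), (583,458) and (195,388), pivot ring at (668,290), red knob at (633,383). The board ends are light strips. The gold notch patches ahead are clear.

```bash
cat >> h.py <<'E'
from scipy.spatial.transform import Rotation as R
def rel(st,p,yaw_feed):
    """shift(cm, tool axes) & turn(deg) to tcp p with tool x = -feed, down"""
    M=R.from_rotvec(st["eef_rot"]);f=np.array([np.cos(yaw_feed),np.sin(yaw_feed),0]);z=np.array([0,0,-1.])
    G=R.from_matrix(np.c_[-f,np.cross(z,-f),z])
    return M.inv().apply(np.array(p)-st["ee_pos"])/10,np.degrees((M.inv()*G).as_rotvec())
E
python3 - <<'E'
from cell import ctrl
from h import *
d=ctrl.snapshot("top");Z=lambda u,v,z:onz(d,230+u/4,170+v/4,z)
fl,fr,rr,rl=[Z(*q,74) for q in((240,150),(624,220),(583,458),(195,388))]
print("size",np.linalg.norm(fl-fr),np.linalg.norm(rl-rr),np.linalg.norm(fl-rl),np.linalg.norm(fr-rr))
f=(fl+fr-rl-rr);y1=np.arctan2(f[1],f[0]);l=(fl+rl-fr-rr);y2=np.arctan2(-l[0],l[1])
s=Z(120,428,22)-Z(640,525,22);y3=np.arctan2(-s[0],s[1]);print("yaw",y1,y2,y3)
y=(y2+y3)/2;F=np.array([np.cos(y),np.sin(y),0]);L=np.array([-F[1],F[0],0])
c=(fl+fr+rl+rr)/4;piv=Z(668,290,80);kn=Z(633,383,105)
sl=(Z(120,428,22)+Z(640,525,22))/2
o1=piv+30*F+145*L;o2=sl+165*F;print("board",c,"piv",piv,"knob",kn,"origin by pivot/slab",o1,o2)
o=(o1+o2)/2;print("board behind",(c-o1)@F,(c-o2)@F,(c-o)@L)
print("knob rel piv",(kn-piv)@F,(kn-piv)@L)
st=ctrl.state();p=c-F*(75+11+30);p[2]=160;print(p,*rel(st,p,y))
E
```

```text
size 227.5027719949532 226.36055077988203 141.37279908174642 140.59647715570128
yaw -0.18287988268795655 -0.18420603036323457 -0.18805711530698785
board [562.31 -15.28  74.  ] piv [ 568.65 -163.86   80.  ] knob [ 512.73 -139.7   105.  ] origin by pivot/slab [624.97 -26.92  80.  ] [627.01 -27.73  22.  ]
board behind -63.724713848635645 -65.88251368657168 0.05135540902348394
knob rel piv -59.42101783988283 13.395376935325904
[448.32   6.18 160.  ] [-42.91 -51.99   8.23] [-0.05  0.   -5.37]
```

Request:
move_arm:
  steps:
    - [[0,-4,-5,0.5,0,0,-0.5],[0,-8,-9,1,0,0,-1],[0,-11,-13,2,0,0,-2],[0,-14,-17,2,0,0,-2],[0,-17,-21,3,0,0,-2],[0,-20,-25,4,0,0,-3],[0,-23,-28,4,0,0,-3],[0,-26,-32,5,0,0,-3],[0,-29,-36,6,0,0,-4],[0,-32,-39,6,0,0,-4],[0,-35,-43,7,0,0,-5],[0,-38,-46,7,0,0,-5],[0,-40,-49,8,0,0,-5.4],[0,-42,-51,8,0,0,-5.4],[0,-42.9,-52,8,0,0,-5.4],[0,-42.9,-52,8,0,0,-5.4],[0,-42.9,-52,8,0,0,-5.4],[0,-42.9,-52,8,0,0,-5.4]]

```text
clock: 2.05
ee_pos: [447.8, 7.8, 162.2]
eef_rot: [-0.288, -3.128, -0.001]
ft_force: [0.1, -0.1, 0.3]
gripper_width: 0.0
grip_force: 0.0
```

```bash
python3 - <<'E'
from cell import ctrl
from h import *
st=ctrl.state();d=ctrl.snapshot("wrist");print(ctrl.tip_extent,st["ee_pos"],st["clock"])
T=np.eye(4);T[:3,:3]=R.from_rotvec(st["eef_rot"]).as_matrix();T[:3,3]=st["ee_pos"];T=T@d["mount"]
np.save("T.npy",T);cv2.imwrite("pics/w1.png",d["image"]);print(T)
y=-.186;F=np.array([np.cos(y),np.sin(y),0]);c=np.array([562.3,-15.3,74])
print("expected rear edge mid px",proj(d,c-75*F,T),"tip",proj(d,st["ee_pos"]-[0,0,11],T))
for p in [(F*-86-4*F)]:
    q=c+p;q[2]=65;print(q,*rel(st,q,y))
E
```

```text
11.0 [447.79   7.83 162.22] 2.05
[[  0.18  -0.95  -0.26 382.71]
 [  0.98   0.18   0.05  19.05]
 [  0.    -0.26   0.96 294.08]
 [  0.     0.     0.     1.  ]]
expected rear edge mid px [318.71 321.93] tip [322.49 311.89]
[473.85   1.34  65.  ] [-2.69 -0.17  9.72] [ 0.04 -0.03  0.15]
```

View pics/w1.png

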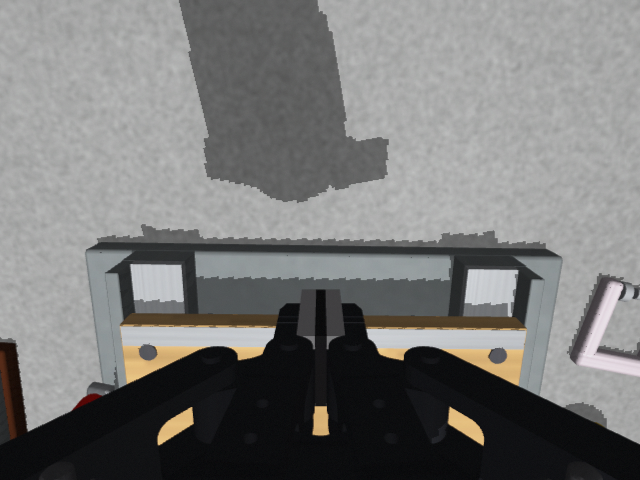

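Wrist view: rear edge at rows 315–327, about as predicted, with the closed fingertips behind it. I go down behind the board.

Request:
move_arm:
  steps:
    - [[0,0,0,3,0,0,0],[0,0,-0.1,6,0,0,0],[0,0,-0.2,8,0,0,0],[0,0,-0.2,9.5,0,0,0],[0,0,-0.2,9.7,0,0,0],[0,-0.5,-0.2,9.7,0,0,0],[0,-1,-0.2,9.7,0,0,0],[0,-1.5,-0.2,9.7,0,0,0],[0,-2,-0.2,9.7,0,0,0],[0,-2.3,-0.2,9.7,0,0,0],[0,-2.6,-0.2,9.7,0,0,0],[0,-2.8,-0.2,9.7,0,0,0],[0,-3,-0.2,9.7,0,0,0],[0,-3.2,-0.2,9.7,0,0,0],[0,-3.4,-0.2,9.7,0,0,0],[0,-3.6,-0.2,9.7,0,0,0],[0,-3.8,-0.2,9.7,0,0,0]]

```text
clock: 3.8
ee_pos: [484.5, -2.4, 65.0]
eef_rot: [-0.291, -3.127, -0.0]
ft_force: [-2.2, 0.9, -0.7]
gripper_width: -0.1
grip_force: 1.1
```

Request:
move_arm:
  steps:
    - [[0,-0.3,0,0,0,0,0],[0,-0.6,0,0,0,0,0],[0,-0.9,0,0,0,0,0],[0,-1.2,0,0,0,0,0],[0,-1.5,0,0,0,0,0],[0,-1.8,0,0,0,0,0],[0,-2.1,0,0,0,0,0],[0,-2.4,0,0,0,0,0],[0,-2.7,0,0,0,0,0],[0,-3.0,0,0,0,0,0],[0,-3.3,0,0,0,0,0],[0,-3.6,0,0,0,0,0],[0,-3.9,0,0,0,0,0],[0,-4.2,0,0,0,0,0],[0,-4.4,0,0,0,0,0],[0,-4.6,0,0,0,0,0],[0,-4.8,0,0,0,0,0]]

```text
clock: 5.5
ee_pos: [532.5, -11.4, 65.3]
eef_rot: [-0.291, -3.128, -0.0]
ft_force: [-3.3, 0.6, -0.1]
gripper_width: -0.1
grip_force: 1.3
```

Request:
move_arm:
  steps:
    - [[0,-0.1,0,0,0,0,0],[0,-0.2,0,0,0,0,0],[0,-0.3,0,0,0,0,0],[0,-0.4,0,0,0,0,0],[0,-0.5,0,0,0,0,0]]

```text
clock: 6.0
ee_pos: [537.7, -12.2, 65.4]
eef_rot: [0.291, 3.127, 0.0]
ft_force: [-1.5, 0.2, -1.5]
gripper_width: 0.0
grip_force: 0.9
```

Request:
move_arm:
  steps:
    - [[0,-0.1,0,0,0,0,0],[0,-0.2,0,0,0,0,0],[0,-0.3,0,0,0,0,0]]

```text
clock: 6.3
ee_pos: [540.4, -12.5, 65.4]
eef_rot: [-0.291, -3.128, -0.001]
ft_force: [-2.7, 1.0, 1.8]
gripper_width: 0.0
grip_force: 1.3
```

Request:
move_arm:
  steps:
    - [[0,-0.1,0,0,0,0,0],[0,-0.2,0,0,0,0,0]]

```text
clock: 6.5
ee_pos: [542.3, -13.0, 65.4]
eef_rot: [0.291, 3.128, 0.0]
ft_force: [-3.0, 0.1, 1.6]
gripper_width: -0.2
grip_force: 1.4
```

Request:
move_arm:
  steps:
    - [[0,-0.1,0,0,0,0,0],[0,-0.2,0,0,0,0,0]]

```text
clock: 6.7
ee_pos: [544.3, -13.5, 65.4]
eef_rot: [-0.291, -3.128, -0.0]
ft_force: [-3.1, 0.8, 2.2]
gripper_width: -0.5
grip_force: 2.1
```

```bash
python3 - <<'E'
from cell import ctrl
from h import *
d=ctrl.snapshot("top");e=ctrl.snapshot("side")
a=cv2.resize(d["image"][165:305,250:410],None,fx=3.75,fy=3.75,interpolation=2)[:,:400+100]
b=cv2.resize(e["image"][190:340,230:420],None,fx=3.5,fy=3.5,interpolation=2)[:, :665]
cv2.imwrite("pics/z2.png",cv2.resize(np.hstack([a[:525],b[:525]]),(800,int(525*800/(a.shape[1]+b.shape[1])))))
cv2.imwrite("pics/s2.png",b)
o=np.array([625.5,-27.3,0]);y=-.186;F=np.array([np.cos(y),np.sin(y),0]);L=np.array([-F[1],F[0],0])
for z in(74,67):
  for n,D in(("top",d),("side",e)): print(n,z,[proj(D,o+sx*75*F+sy*115*L+[0,0,z]).round(1) for sx in(-1,1) for sy in(-1,1)])
E
```

```text
top 74 [array([380.8, 259.3]), array([283. , 241.3]), array([391.5, 196.6]), array([295.2, 179.1])]
side 74 [array([363.7, 227.2]), array([300.6, 290.6]), array([308.7, 203.8]), array([242.1, 259.8])]
top 67 [array([380.5, 259.6]), array([283.2, 241.7]), array([391.2, 197.3]), array([295.3, 179.8])]
side 67 [array([363.5, 229.6]), array([300.7, 293. ]), array([308.7, 206.2]), array([242.5, 262.3])]
```

View pics/s2.png

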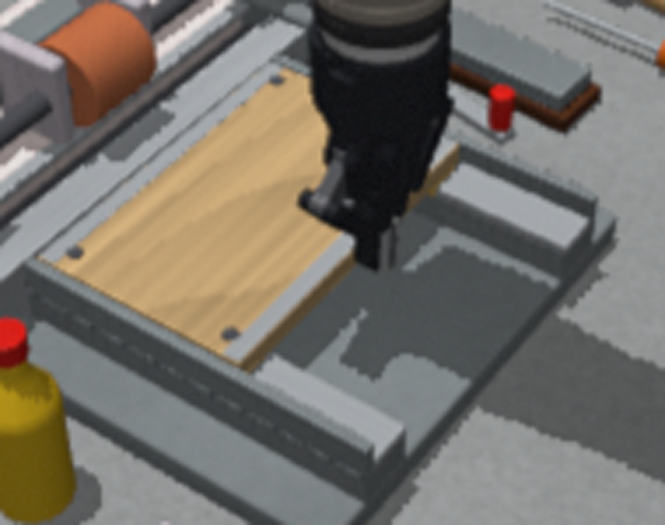

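Crop: the board's front edge meets the bed plate and its rear-left corner, at about (240,366), lies level with the guide, so it appears dropped. I check for the stop with gentle 1 mm pushes.

Request:
move_arm:
  steps:
    - [[0,-0.1,0,0,0,0,0]]

```text
clock: 6.9
ee_pos: [544.3, -13.5, 65.2]
eef_rot: [-0.291, -3.126, -0.001]
ft_force: [-5.9, 2.1, 4.1]
gripper_width: 0.0
grip_force: 2.9
```

Request:
move_arm:
  steps:
    - [[0,-0.1,0,0,0,0,0]]

```text
clock: 7.0
ee_pos: [544.8, -13.4, 65.1]
eef_rot: [-0.29, -3.125, -0.001]
ft_force: [-6.5, 2.1, 4.2]
gripper_width: 0.1
grip_force: 3.1
```

Stopped: the force rises and there is no travel. I back off, rise, and go over to the right of the knob.

Request:
move_arm:
  steps:
    - [[0,0.5,0,0,0,0,0],[0,1.5,0,0,0,0,0],[0,2.5,0,0,0,0,0],[0,3,0,-3,0,0,0],[0,3,0,-6,0,0,0],[0,3,-2,-8,0,0,0],[0,3,-5,-8,0,0,0],[0,2.5,-8,-8,0,0,0],[0,2,-11,-8,0,0,0],[0,1.5,-14,-8,0,0,0],[0,0.6,-16,-8,0,0,0],[0,0.6,-16.6,-8,0,0,0],[0,0.6,-16.6,-8,0,0,0]]

```text
clock: 8.3
ee_pos: [509.0, -176.3, 145.2]
eef_rot: [-0.294, -3.128, -0.0]
ft_force: [-0.1, 0.4, 0.6]
gripper_width: 0.1
grip_force: 0.0
```

```bash
python3 - <<'E'
from cell import ctrl
from h import *
st=ctrl.state();d=ctrl.snapshot("wrist");e=ctrl.snapshot("side")
T=np.eye(4);T[:3,:3]=R.from_rotvec(st["eef_rot"]).as_matrix();T[:3,3]=st["ee_pos"];T=T@d["mount"]
y=-.186;F=np.array([np.cos(y),np.sin(y),0]);L=np.array([-F[1],F[0],0]);P=np.array([569,-164,0])
w=st["ee_pos"]-P;print(st["ee_pos"],"rel pivot",w@F,w@L)
for h in((0,150,60),(172,150,60)):
  for c in blobs(d["image"],h,(h[0]+6,255,255),30):
    print("wrist red",cv2.contourArea(c),[round(x) for x in cv2.boundingRect(c)])
for c in blobs(e["image"],(0,150,60),(6,255,255),8): print("side red",cv2.boundingRect(c))
for z in(77.5,105.5):
  k=P-59*F+13*L+[0,0,z];print("knob expected w/s",proj(d,k,T),proj(e,k))
b=cv2.resize(e["image"][190:320,230:400],None,fx=2.3,fy=2.3,interpolation=2)
w=cv2.resize(d["image"],(400,300));m=np.zeros((300,800,3),np.uint8);m[:299,:391]=b;m[:,400:]=w
cv2.imwrite("pics/m3.png",m)
E
```

```text
[ 508.97 -176.3   145.23] rel pivot -56.72090573324489 -23.1846359012863
wrist red 1434.5 [387, 245, 43, 49]
side red (225, 281, 13, 14)
side red (369, 214, 8, 13)
knob expected w/s [396.09 257.89] [373.3  224.28]
knob expected w/s [407.33 277.96] [374.1  214.26]
```

View pics/m3.png

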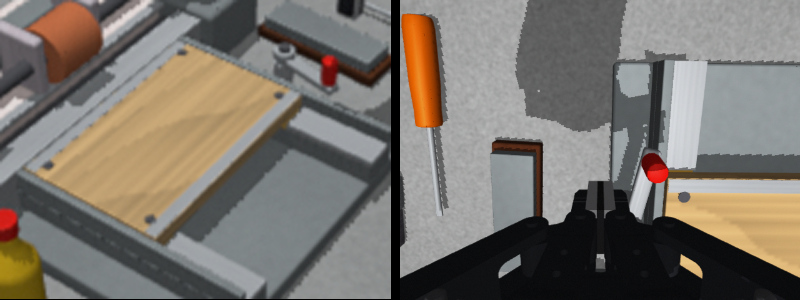

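Composite: the board is flush with the bed plate, and the knob is where predicted, with the finger to its right. I descend and push the knob round.

Request:
move_arm:
  steps:
    - [[0,0,0,2.5,0,0,0],[0,0,0,4.5,0,0,0],[0,0,0,5,0,0,0],[0,0,0,5,0,0,0],[0,0.3,0.5,5,0,0,0],[0,0.5,1,5,0,0,0],[0,0.7,1.4,5,0,0,0],[0,0.7,1.8,5,0,0,0],[0,0.8,2.2,5,0,0,0],[0,0.8,2.6,5,0,0,0],[0,0.8,3,5,0,0,0],[0,0.7,3.5,5,0,0,0],[0,0.6,4,5,0,0,0],[0,0.5,4.4,5,0,0,0],[0,0.3,4.8,5,0,0,0]]

```text
clock: 9.9
ee_pos: [515.1, -127.5, 95.0]
eef_rot: [-0.29, -3.127, -0.001]
ft_force: [-0.5, -1.2, -0.2]
gripper_width: -0.3
grip_force: 0.6
```

Request:
move_arm:
  steps:
    - [[0,-0.3,0.5,0,0,0,0],[0,-0.7,1,0,0,0,0],[0,-1,1.5,0,0,0,0],[0,-1.4,1.9,0,0,0,0],[0,-1.8,2.2,0,0,0,0],[0,-2.2,2.5,0,0,0,0],[0,-2.6,2.8,0,0,0,0],[0,-3,3,0,0,0,0],[0,-3.4,3.2,0,0,0,0],[0,-3.7,3.4,0,0,0,0],[0,-4,3.5,0,0,0,0],[0,-4.2,3.5,0,0,0,0]]

```text
clock: 11.1
ee_pos: [563.2, -101.0, 95.2]
eef_rot: [-0.29, -3.127, -0.001]
ft_force: [-3.7, 0.8, 1.8]
gripper_width: -0.3
grip_force: 2.3
```

Request:
move_arm:
  steps:
    - [[0,-0.1,0,0,0,0,0],[0,-0.2,0,0,0,0,0]]

```text
clock: 11.3
ee_pos: [563.2, -101.0, 95.0]
eef_rot: [-0.29, -3.123, -0.003]
ft_force: [-7.5, 2.4, 6.6]
gripper_width: 0.3
grip_force: 4.0
```

Request:
move_arm:
  steps:
    - [[0,-0.1,0,0,0,0,0],[0,-0.2,0,0,0,0,0]]

```text
clock: 11.5
ee_pos: [563.4, -100.9, 94.8]
eef_rot: [-0.29, -3.119, -0.005]
ft_force: [-10.5, 2.8, 7.4]
gripper_width: 0.1
grip_force: 5.9
```

At the stop. I retreat, then check.

Request:
move_arm:
  steps:
    - [[0,0.5,0,0,0,0,0],[0,1.5,0,-0.5,0,0,0],[0,3,0,-2,0,0,0],[0,5,0,-5,0,0,0],[0,8,0,-9,0,0,0],[0,11,0,-12,0,0,0],[0,13,0,-14,0,0,0],[0,13,0,-14,0,0,0],[0,13,0,-14,0,0,0]]

```text
clock: 12.4
ee_pos: [440.1, -78.1, 235.9]
eef_rot: [0.29, 3.125, 0.003]
ft_force: [-0.1, -0.2, -1.2]
gripper_width: 0.1
grip_force: 0.0
```

```bash
python3 - <<'E'
from cell import ctrl
from h import *
e=ctrl.snapshot("side");d=ctrl.snapshot("top");s=ctrl.state();print(s["clock"],s["ee_pos"],s["ft_force"])
y=-.186;F=np.array([np.cos(y),np.sin(y),0]);L=np.array([-F[1],F[0],0]);P=np.array([569,-164,0])
for a in(1.4,1.6): print(a,proj(e,P+60*(-np.cos(a)*F+np.sin(a)*L)+[0,0,91.5]))
for c in blobs(e["image"],(0,150,60),(6,255,255),8): x,yy,w,h=cv2.boundingRect(c);print("side red",x+w/2,yy+h/2)
cv2.imwrite("pics/f4.png",cv2.resize(np.hstack([e["image"][180:340,220:420],d["image"][160:320,240:440]]),(800,320),interpolation=2))
E
```

```text
12.5 [439.8  -78.31 234.71] [ 0.6  -0.32  0.22]
1.4 [343.35 222.3 ]
1.6 [338.54 220.53]
side red 231.5 288.0
side red 338.0 222.0
```

View pics/f4.png

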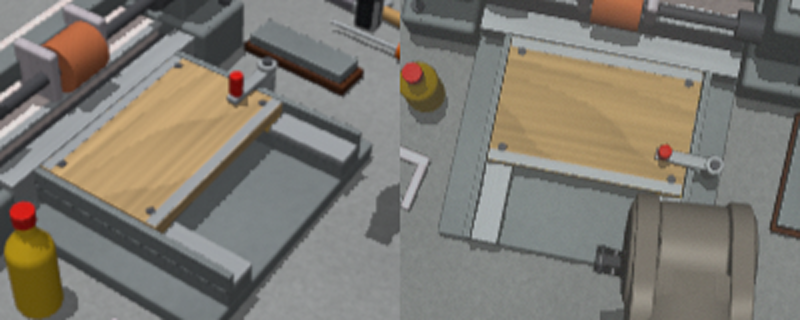

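The board is home and flat, the catch bar lies over its edge with the knob at the 1.6 rad position, and nothing else has been moved.

```bash
python3 -c "
from cell import ctrl
print(ctrl.finish_job())"
```

```text
the job is handed in; nothing more can be done
None
```

The board is home in its notches and flush with the bed plate, the catch is swung over its edge to the stop, and the job was handed in at about 12.5 s of the 51 s allowed.

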